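# Load the warm-air dryer and set it to three

### The arm

A 6-joint arm with a two-finger parallel gripper is mounted at the origin on the work surface. World frame = base frame: x ahead of the robot, y to its left, z up, the work surface at z = 0. Lengths are in mm, angles in rad, forces in N, time in s.
With the tool pointing down it reaches from about 300 to 775 mm from the base axis. Payload 14.6 kg.
Tool frame: the origin (TCP) lies at the very end of the fingers, on their centre line; the grasp point (between the pads) lies 19 mm behind it; z points along the fingers, y is the line along which they close (so a half turn about z gives the same grasp; the last joint's range is limited). The gripper opens to 94 mm and grips with 3 to 60 N. Pads are 16 mm wide; open, the fingers measure 119 mm over their backs; the gripper's body (75 mm by 177 mm) begins 78 mm behind the grasp point.
Start: joints at [-1.248, 0.3, 1.521, -0, 1.321, -0.067], TCP at [208.994, -508.734, 205.446] pointing down, gripper open.
Joint ranges: [-3.03, 3.03], [-0.79, 2.21], [0.23, 2.52], [-1.04, 4.18], [0, 3.07], [-2.55, 2.55]. Speed limits (rad/s): [2.22, 2.22, 2.57, 3.14, 3.14, 3.14].

### API

Orientations are given as [roll, pitch, yaw] about the fixed x, y, z axes, in that order (R = Rz(yaw) Ry(pitch) Rx(roll)).
In Python, from cell import manip gives the robot as it stands.
- The arm moves only by the tool servo_tool, never from a script. Its argument "rows" is a list of rows, each a list of 7 numbers: the turn, a rotation vector about the world's x, y, z in degrees, then the shift along the world's x, y, z in mm, then the closure, from 0 (fully open) to 1 (shut). In form: [[rx, ry, rz, dx, dy, dz, fingers], ...]. A call has 1 to 20 rows; each row shifts and turns the commanded pose from where the row before left it; what a row does not reach is not made up. A row lasts 1/8 s, in which the tool goes at most 62.5 mm and 10.7 degrees, less where a joint would pass 70% of its speed; a pose out of reach is approached as far as the arm can. A call with a gripper value outside its range is refused whole. The fingers move at their own pace and stop on an object; "grip_force" is the grip in N (left out, the last holds). Time passes only in rows, so rows that do not move let the fingers close. It gives the time, the measured TCP pose, the force, the opening and the grip force at its end, in the units of the state.
- manip.read_state(): the state, without advancing time (a new reading comes with each control period).
- manip.camera(name): name is "side" or "top"; returns the picture (400x640x3 uint8, red, green, blue); there is no depth.
- manip.camera_info(name): a dict with "fx", "fy", "cx", "cy" (pixels), "position" and "rotation" of the camera in the world. Camera axes: x right, y down, z forward; pixel columns grow to the right and rows downward; lengths in mm; the calibration is good to about 2 mm. A picture is of the moment at which its call begins. camera_info takes no time and is no camera call.
- manip.sign_off(): hands the job in; it is judged then, once.
The state is a dict: "clock": time; "joints": joint angles; "qd": joint speeds; "effort": joint torques, N m; "eef_pos": TCP position; "eef_rot": TCP orientation; "wrist_force": force on the tool from outside, world axes, zero at the start; "moment": the same for the moment, N m; "finger_gap": finger opening in mm; "finger_force": force on a finger pad.
Only numpy, scipy, OpenCV 4.12 (cv2) and the standard library are available. Lean on these libraries where they do the work, as an engineer would, in place of code of your own. Each camera call takes 0.05 s, during which the arm holds its last target. There are 200 camera calls.

### The job

First switch the warm-air dryer off with its selector knob. Then load it: tip the rinsed lens blocks out of the steel cup into the dryer's basket and lay each rinsed tool from the mat flat in a tray compartment of its own, lengthwise, and stand the empty cup upright on the bench. When all is in, turn the selector to the three-dot mark, without disturbing the other things on the bench.

Things in the scene. Friction and masses are not known exactly. Their poses are not given: they have to be found in the camera images.
- dryer: Warm-air dryer, fixed: white case 240 mm (its x) by 340 mm (its y), 72 mm high; origin at the centre of its underside, x away from the robot at yaw 0. Left part (+y): sunk tool tray, perforated steel floor 50 mm above the bench, three compartments along the dryer's x. Far right: sunk basket for small pieces. Near right: flat deck 72 mm high with the selector knob.
- slot_a (a point): Tool compartment nearest the basket: centre of its floor, 50 mm above the bench; axes are the dryer's. 180 mm long (x), 34 mm wide, 54 mm from centre to centre. Ends and side walls (dark rubber combs) 16 mm high; side walls only over the last 45 mm at each end: the middle 90 mm is open across the tray for fingers. Any tool fits any compartment, one in each.
- slot_b (a point): Middle tool compartment, centre of its floor; otherwise as slot_a.
- slot_c (a point): Tool compartment farthest from the basket, centre of its floor, 44 mm from the case's side wall; otherwise as slot_a.
- basket (a point): Centre of the floor of the sunk basket, 20 mm above the bench; point axes are the dryer's. Inside 106 mm (dryer's x) by 115 mm (dryer's y), upright walls up to the case rim 72 mm above the bench (52 mm deep).
- dial (a joint): Selector knob angle in rad, growing clockwise seen from above, 0 to 2.618. Six click positions 0.524 rad (30 degrees) apart: 0 is off (white ring), then radial rows of one to five white dots; three dots is 1.571. A sprung detent (about 0.06 N m) draws it to the nearest position when let go. At 0 the pointer looks 1.309 rad (75 degrees) anticlockwise of the dryer's x axis.
- dial_grip (a point): Point on the knob's vertical axis, 104 mm above the bench, the height to grip. Turns with the knob: its x axis points along the knob's bar to the pointer end (white line on top). Grey knob: disc 44 mm across, 8 mm high, on it an upright bar grip 42 mm long (x), 14 mm wide (y), its top 7 mm above this point and 39 mm above the deck.
- mat: Grey ribbed drain mat fixed on the bench, 260 by 270 mm, 4 mm thick; origin at the centre of its underside. The rinsed tools lie on it.
- brush: Flat wooden cleaning brush lying bristles up, 165 mm long along its x; origin at the middle of its length on the underside. Handle 18 mm wide, 14 mm thick, x from -82 to +17 mm; head 24 mm wide, 22 mm high with bristles, x from +17 to +82 mm. 50 g, balances near x = +15 mm. May be absent.
- key: Lens-deblocking key: black handle 19 mm wide and 14 mm thick from x -80 to +25 mm, then a steel shank 14 mm wide with a forked jaw 28 mm wide, 160 mm long in all along its x; origin on its underside at the middle of the length. 80 g. May be absent.
- stick: Grey abrasive dressing stick, plain bar 150 mm long (its x), 20 mm wide, 16 mm thick; origin at the centre of its underside. 100 g. May be absent.
- cup: Flared steel cup, 56 mm across at the foot, 84 mm at the rim, 40 mm high, wall 3 mm, smooth; a straight flat handle 14 mm wide, 8 mm thick runs from the rim along the cup's -x to 149 mm from the axis, its mid-height 34 mm above the foot. Origin at the centre of the foot's underside, z up. 90 g empty. The blocks lie loose in it at the start; they slide out when it is tipped to 100 to 110 degrees.
- cup_grip (a point): Point in the middle of the cup's handle, 97 mm from the cup's axis along its -x, 34 mm above its foot; axes are the cup's.
- cup_lip (a point): Point on the cup's rim farthest from the handle, 42 mm from the axis along the cup's +x, 40 mm above its foot; axes are the cup's.
- block1: White nylon lens block: flange 21 mm across and 5 mm high with a boss 14 mm across above it, 14 mm high in all; origin at the centre of the flange's underside, z along its axis. 12 g.
- block2: White nylon lens block: flange 21 mm across and 5 mm high with a boss 14 mm across above it, 14 mm high in all; origin at the centre of the flange's underside, z along its axis. 12 g.
- block3: White nylon lens block: flange 21 mm across and 5 mm high with a boss 14 mm across above it, 14 mm high in all; origin at the centre of the flange's underside, z along its axis. 12 g.
- block4: White nylon lens block: flange 21 mm across and 5 mm high with a boss 14 mm across above it, 14 mm high in all; origin at the centre of the flange's underside, z along its axis. 12 g. May be absent.
- block5: White nylon lens block: flange 21 mm across and 5 mm high with a boss 14 mm across above it, 14 mm high in all; origin at the centre of the flange's underside, z along its axis. 12 g. May be absent.
- block6: White nylon lens block: flange 21 mm across and 5 mm high with a boss 14 mm across above it, 14 mm high in all; origin at the centre of the flange's underside, z along its axis. 12 g. May be absent.
- spray: Bystander: clear plastic bottle with cap, 54 mm across, 150 mm high; origin under its centre.
- screwjar: Bystander: small glass jar with metal cap, 44 mm across, 45 mm high; origin under its centre.
- speccase: Bystander: black spectacle case, 70 by 160 by 42 mm; origin under its centre.
- padbox: Bystander: cardboard box, 90 by 110 by 50 mm; origin under its centre.
Mind the look-alikes: they are no part of the job. Leave any purple look-alike of the stick alone. What is shaped like the key but purple is not meant.

How it is judged:
By the outcome, as a careful person would: the job done as asked, in the order asked, and still so for the second after the job is handed in, with the robot touching nothing.
Of brush, key, stick only 2 to 3 are there at a start; the rules pass over those that are not, and their reading is None.
Of block4, block5, block6 only 1 to 3 are there at a start; the rules pass over those that are not, and their reading is None.
At some moment in a run one of brush, key, stick, cup may be knocked a few centimetres aside while the robot is not near it.
It also fails if it takes over 210 s, if anything falls off the work surface, if the arm or the gripper's body presses on something with over 40 N, if the wrist force passes 120 N, or if a joint passes its speed limit or range.

## Working session

There is one attempt and no reset: what is moved stays moved. The work goes in short steps, Python scripts to look and compute and a tool call to move; the robot and the scene stay as the last step left them, time stands still between calls to the robot, and variables do not carry over. Pictures are saved under pics/ and viewed, at most 14 in all, crops included, and the job is handed in when it is done.

Besides the shell and the picture viewer there is one more tool, called after ">>>" as name(argument=value, ...) on one line, values as JSON. servo_tool: Moves the arm, as the interface text tells. Its arguments: {"type":"object","properties":{"rows":{"type":"array","items":{"type":"array","items":{"type":"number"}}},"grip_force":{"type":"number"}},"required":["rows"]}

```bash
ls; mkdir -p pics
cat > h.py <<'E'
import numpy as np, cv2
from cell import manip
def snap(n,f=None):
    im=manip.camera(n)
    if f: cv2.imwrite('pics/'+f,cv2.cvtColor(im,cv2.COLOR_RGB2BGR))
    return im
def ray(n,u,v,z):
    c=manip.camera_info(n); R=np.array(c['rotation']); p=np.array(c['position'])
    if R.shape!=(3,3):
        from scipy.spatial.transform import Rotation as Q
        R=Q.from_euler('xyz',R).as_matrix()
    d=R@np.array([(u-c['cx'])/c['fx'],(v-c['cy'])/c['fy'],1.])
    return p+d*(z-p[2])/d[2]
def proj(n,P):
    c=manip.camera_info(n); R=np.array(c['rotation']); p=np.array(c['position'])
    if R.shape!=(3,3):
        from scipy.spatial.transform import Rotation as Q
        R=Q.from_euler('xyz',R).as_matrix()
    q=R.T@(np.array(P)-p); return np.array([c['fx']*q[0]/q[2]+c['cx'],c['fy']*q[1]/q[2]+c['cy']])
E
python3 - <<'E'
from h import *
snap('top','t0.png');snap('side','s0.png')
for n in('top','side'):print(manip.camera_info(n))
print(manip.read_state())
E
```

```text
pics
{'fx': 382.5451587080808, 'fy': 382.5451587080808, 'cx': 316.44149565914233, 'cy': 201.00320953393484, 'position': array([ 275.35239857,   -1.3145884 , 1229.54431428]), 'rotation': array([-2.91153309,  0.00304209, -1.61782532])}
{'fx': 385.2657620030841, 'fy': 385.2657620030841, 'cx': 318.42555304767814, 'cy': 195.97305331936317, 'position': array([148.58426655, 617.48289154, 723.07564395]), 'rotation': array([-2.27458957,  0.00814401, -2.60856359])}
{'clock': 0.1, 'joints': array([-1.24759720e+00,  3.00419291e-01,  1.52148012e+00,  2.72045198e-08,
        1.32066122e+00, -6.65887794e-02]), 'qd': array([ 0.00159454, -0.00111264, -0.00256999, -0.00209875, -0.00054391,
        0.00016318]), 'effort': array([ 2.58793072e-03, -5.32640934e+01, -3.53280258e+01,  7.10396119e-02,
        2.35141284e-02, -7.20576213e-05]), 'eef_pos': array([ 208.9320808 , -508.54408701,  204.95744549]), 'eef_rot': array([-3.14062682e+00, -6.44351340e-05,  3.89787871e-01]), 'wrist_force': array([0.12256311, 0.34256379, 0.45021019]), 'moment': array([-0.03595245,  0.03920303, -0.05227672]), 'finger_force': 0.0, 'finger_gap': 94.02302705014242}
```

View pics/t0.png

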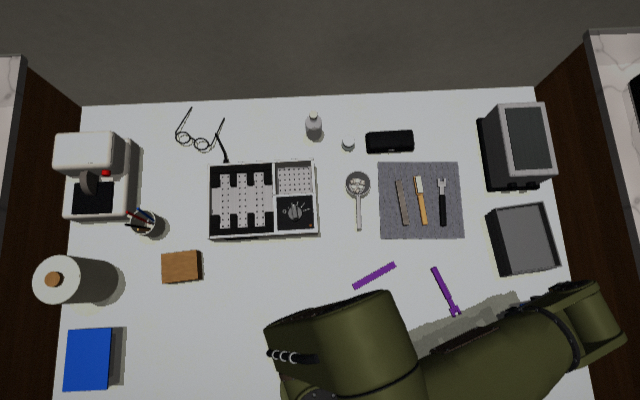

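View pics/s0.png

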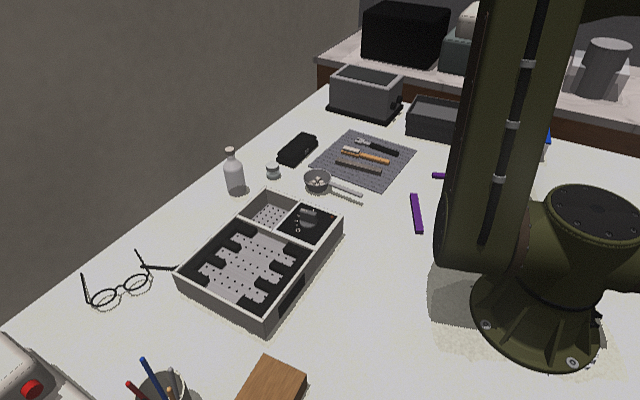

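The top view shows the dryer (208–318, 160–240), cup (357,184), and on the mat the stick (402,202), brush (421,200) and key (442,200). The purple look-alikes at (375,276) and (446,290) lie off the mat and don't count. I'll confirm with an enlarged crop.

Run:
```python
from h import *
im=cv2.imread('pics/t0.png')
def up(im,x0,x1,y0,y1,s,f):cv2.imwrite('pics/'+f,cv2.resize(im[y0:y1,x0:x1],None,fx=s,fy=s,interpolation=cv2.INTER_CUBIC))
up(im,200,470,150,245,2.96,'a.png')
a=im[150:245,200:330];b=im[150:245,335:465]
cv2.imwrite('pics/t0c.png',np.vstack([cv2.resize(a,None,fx=6,fy=3.0*2,interpolation=cv2.INTER_CUBIC)[:570]]) )
cv2.imwrite('pics/t0d.png',cv2.resize(b,None,fx=6,fy=6,interpolation=cv2.INTER_CUBIC))
# masks on mat / cup
hsv=cv2.cvtColor(im,cv2.COLOR_BGR2HSV)
for nm,(x,y) in dict(stick=(402,202),brush=(421,210),key=(443,210),mat=(390,230),matt=(470,230),body=(405,190),shank=(442,183)).items():print(nm,im[y,x],hsv[y,x])
```

```text
stick [ 97 104 112] [ 14  34 112]
brush [ 76 130 173] [ 17 143 173]
key [20 17 20] [150  38  20]
mat [100  93  95] [129  18 100]
matt [176 176 175] [ 90   1 176]
body [102  95  97] [129  18 102]
shank [140 142 143] [ 20   5 143]
```

View pics/t0c.png

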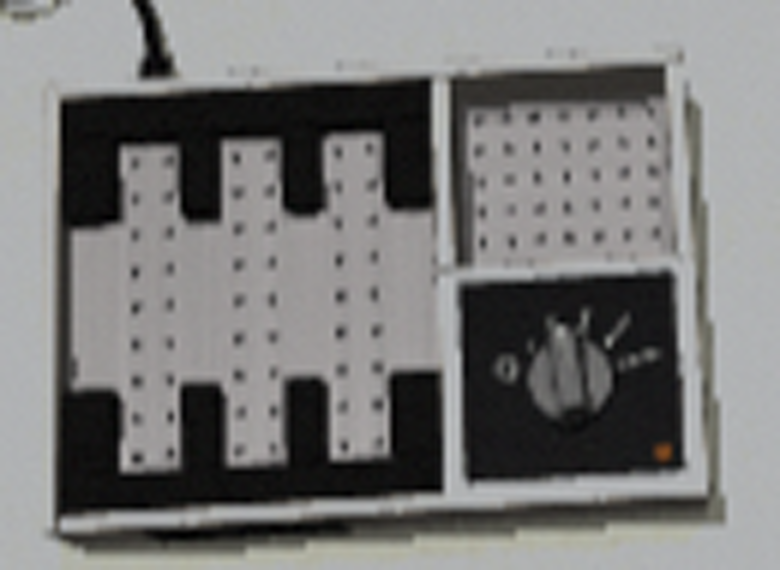

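View pics/t0d.png

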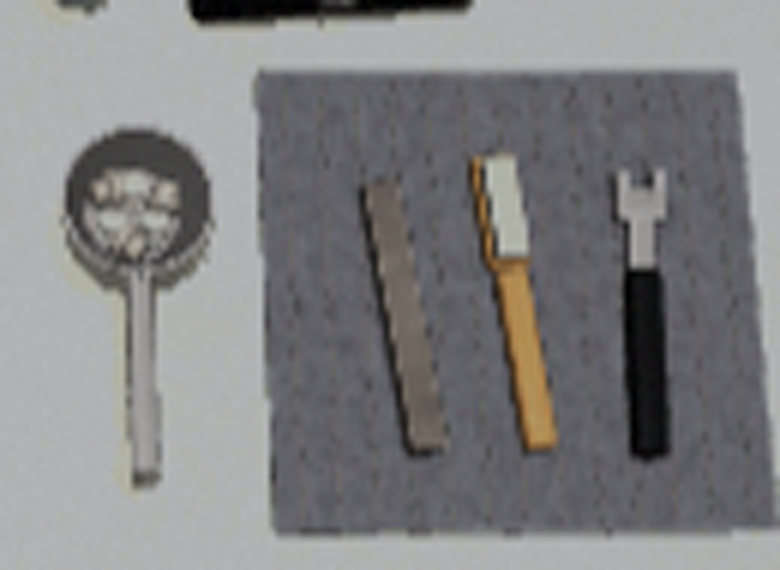

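The top crop shows the dryer rim corners near crop (52,87), (682,52), (710,495) and (57,525). The knob pointer is up-left at (557,330), which looks like the two-dot mark. The second crop shows the stick (grey-brown), the brush (wooden, bristles up) and the key (black, steel fork), all on the mat and none purple, so these are the tools meant. The cup holds about 5 blocks.

```bash
cat > loc.py <<'E'
from h import *
def seg(im,which):
    h=cv2.cvtColor(im,cv2.COLOR_RGB2HSV).astype(int); H,S,V=h[...,0],h[...,1],h[...,2]
    return {'brush':(H<25)&(S>100)&(V>80),'stick':(H<25)&(S>20)&(S<60)&(V>70)&(V<150),'key':(V<45)}[which]
def tool(im,which,box,z):
    x0,x1,y0,y1=box; m=np.zeros(im.shape[:2],np.uint8); m[y0:y1,x0:x1]=seg(im,which)[y0:y1,x0:x1]
    n,l,st,c=cv2.connectedComponentsWithStats(m)
    i=1+np.argmax(st[1:,4]); v,u=np.nonzero(l==i)
    P=np.array([ray('top',a,b,z)[:2] for a,b in zip(u,v)]); mu=P.mean(0)
    w,V=np.linalg.eigh(np.cov((P-mu).T)); d=V[:,1]; d=d*np.sign(d[0]); s=(P-mu)@d; t=(P-mu)@V[:,0]
    mid=mu+d*(s.max()+s.min())/2
    return mid.round(1),round(np.degrees(np.arctan2(d[1],d[0])),1),(s.max()-s.min()).round(1),(t.max()-t.min()).round(1)
E
python3 - <<'E'
from loc import *
im=cv2.cvtColor(cv2.imread('pics/t0.png'),cv2.COLOR_BGR2RGB)
cr=lambda x,y,o=200:((x+.5)/6-.5+o,(y+.5)/6-.5+150)
C=[ray('top',*cr(*p),72)[:2] for p in [(52,87),(682,52),(710,495),(57,525)]]
TL,TR,BR,BL=C; print(np.round(C)); c=np.mean(C,0); 
print('len',[np.linalg.norm(a-b).round(1) for a,b in[(TL,TR),(BL,BR),(TL,BL),(TR,BR)]])
y=(TL-TR)/np.linalg.norm(TL-TR)+(BL-BR)/np.linalg.norm(BL-BR); x=(TL-BL)/np.linalg.norm(TL-BL)+(TR-BR)/np.linalg.norm(TR-BR)
print('center',c,'yaws',np.degrees(np.arctan2(x[1],x[0])),np.degrees(np.arctan2(-y[0],y[1])))
# slots 
for nm,pts,z in [('slota',[(355,132),(360,460)],50),('slotb',[(252,139),(256,467)],50),('slotc',[(150,145),(151,472)],50)]:
    q=[ray('top',*cr(*p),z)[:2] for p in pts]; print(nm,np.round(q),np.mean(q,0).round(1),np.linalg.norm(q[0]-q[1]))
print('basket floor cnr',[ray('top',*cr(*p),z)[:2].round() for p,z in [((470,105),20),((663,98),20),((448,75),72),((665,65),72),((675,265),72),((455,272),72)]])
print('knob disc',ray('top',*cr(570,378),80)[:2]); a,b=[ray('top',*cr(*p),111)[:2] for p in[(558,330),(577,415)]];print('bar',a,b,np.degrees(np.arctan2(*(a-b)[::-1])))
print('marks',[ray('top',*cr(*p),72)[:2].round() for p in[(507,370),(532,347),(552,325),(586,318),(616,330),(640,357)]])
print('cup rim',ray('top',*cr(138,193,335),40)[:2],'handle',[ray('top',*cr(*p,335),38)[:2].round(1) for p in[(140,275),(146,472)]])
print('rim width', [ray('top',*cr(*p,335),40)[:2].round(1) for p in[(66,195),(212,195),(137,127),(137,262)]])
print('brush',tool(im,'brush',(408,430,170,230),16))
print('stick',tool(im,'stick',(392,413,170,230),20))
print('key handle',tool(im,'key',(430,455,170,230),18))
print('key jaw end',[ray('top',*cr(*p,335),12)[:2].round(1) for p in[(622,170),(662,168)]])
print('brush ends',[ray('top',*cr(*p,335),z)[:2].round(1) for p,z in[((500,153),26),((540,450),18)]])
print('stick cn',[ray('top',*cr(*p,335),20)[:2].round(1) for p in[(382,184),(428,442)]])
print('near things',[ray('top',u,v,0)[:2].round() for u,v in[(314,138),(348,146),(390,152),(375,276),(446,290)]])
E
```

```text
[[683. 328.]
 [687.  -7.]
 [449. -10.]
 [449. 321.]]
len [np.float64(334.7), np.float64(331.6), np.float64(234.1), np.float64(238.0)]
center [567.05633342 157.85207454] yaws 1.2309927793040278 0.26381477858925667
slota [[658. 171.]
 [479. 170.]] [568.4 170.5] 178.61575212321796
slotb [[656. 226.]
 [478. 224.]] [567.2 225.2] 178.45517559360744
slotc [[656. 281.]
 [478. 279.]] [566.8 279.8] 177.75037169104976
basket floor cnr [array([680., 111.]), array([679.,   4.]), array([680., 118.]), array([680.,   2.]), array([570.,   2.]), array([572., 116.])]
knob disc [511.23332468  58.1575931 ]
bar [529.59825035  61.7110513 ] [486.02979383  53.72580438] 10.38592708492938
marks [array([519.,  91.]), array([530.,  78.]), array([541.,  67.]), array([544.,  49.]), array([537.,  34.]), array([522.,  22.])]
cup rim [ 611.28518807 -146.56712885] handle [array([ 566.3, -144.6]), array([ 460. , -140.1])]
rim width [array([ 612. , -107.8]), array([ 608.3, -186.3]), array([ 648.4, -148.7]), array([ 573.1, -143.3])]
brush (array([ 546.2, -348.2]), np.float64(6.4), np.float64(160.0), np.float64(21.1))
stick (array([ 542.5, -288. ]), np.float64(4.7), np.float64(148.5), np.float64(18.7))
key handle (array([ 510.1, -415. ]), np.float64(-4.7), np.float64(105.5), np.float64(20.8))
key jaw end [array([ 619.6, -417.7]), array([ 619.7, -439.9])]
brush ends [array([ 628.4, -347.5]), array([ 464.9, -353.4])]
stick cn [array([ 615.6, -282.8]), array([ 471.8, -293.6])]
near things [array([786., -13.]), array([ 751., -128.]), array([ 722., -269.]), array([ 312., -184.]), array([ 258., -402.])]
```

>>> servo_tool(rows=[[0,0,-0.45,20,37.8,0,0.3],[0,0,-0.45,20,37.8,0,0.3],[0,0,-0.45,20,37.8,0,0.3],[0,0,-0.45,20,37.8,0,0.3],[0,0,-0.45,20,37.8,0,0.3],[0,0,-0.45,20,37.8,0,0.3],[0,0,-0.45,20,37.8,0,0.3],[0,0,-0.45,20,37.8,0,0.3],[0,0,-0.45,20,37.8,0,0.3],[0,0,-0.45,20,37.8,0,0.3],[0,0,-0.45,20,37.8,0,0.3],[0,0,-0.45,20,37.8,0,0.3],[0,0,-0.45,20,37.8,0,0.3],[0,0,-0.45,20,37.8,0,0.3],[0,0,-0.45,20,37.8,0,0.3],[0,0,0,0,0,0,0.3],[0,0,0,0,0,0,0.3],[0,0,0,0,0,0,0.3]], grip_force=20)

```text
clock: 2.35
eef_pos: [508.7, 57.4, 205.5]
eef_rot: [3.142, 0.0, 0.271]
wrist_force: [0.7, 0.1, -0.2]
finger_gap: 65.7
finger_force: 0.0
```

>>> servo_tool(rows=[[0,0,0,0,0,-30,0.5],[0,0,0,0,0,-30,0.5],[0,0,0,0,0,-30,0.5],[0,0,0,0,0,-20,0.5],[0,0,0,0,0,-10,0.5],[0,0,0,0,0,0,0.5],[0,0,0,0,0,0,1],[0,0,0,0,0,0,1],[0,0,0,0,0,0,1],[0,0,0,0,0,0,1],[0,0,0,0,0,0,1],[0,0,0,0,0,0,1],[0,0,0,0,0,0,1]], grip_force=20)

```text
clock: 3.98
eef_pos: [509.9, 57.5, 85.8]
eef_rot: [3.14, -0.002, 0.272]
wrist_force: [6.0, -6.0, -0.7]
finger_gap: 14.0
finger_force: 20.0
```

>>> servo_tool(rows=[[0,0,5,0,0,0,1],[0,0,5,0,0,0,1],[0,0,5,0,0,0,1],[0,0,5,0,0,0,1],[0,0,5,0,0,0,1],[0,0,5,0,0,0,1],[0,0,5,0,0,0,1],[0,0,5,0,0,0,1],[0,0,5,0,0,0,1],[0,0,5,0,0,0,1],[0,0,5,0,0,0,1],[0,0,5,0,0,0,1],[0,0,0,0,0,0,1],[0,0,0,0,0,0,1]])

```text
clock: 5.72
eef_pos: [512.0, 55.8, 85.9]
eef_rot: [3.133, 0.002, 1.319]
wrist_force: [21.2, -20.2, -12.9]
finger_gap: 13.7
finger_force: 20.0
```

>>> servo_tool(rows=[[0,0,0,0,0,0,0.6],[0,0,0,0,0,0,0.6],[0,0,0,0,0,0,0.6],[0,0,0,0,0,0,0.6],[0,0,0,0,0,30,0.5],[0,0,0,0,0,30,0.5],[0,0,0,0,0,40,0.5],[0,0,0,0,0,40,0.5],[0,0,-5,0,-50,0,0.5],[0,0,-5,0,-50,0,0.5],[0,0,-5,0,-50,0,0.5],[0,0,-5,0,-50,0,0.5],[0,0,0,0,0,0,0.5],[0,0,0,0,0,0,0.5]])

```text
clock: 7.48
eef_pos: [508.9, -141.2, 225.4]
eef_rot: [-3.141, -0.0, 0.971]
wrist_force: [0.4, -0.5, -0.1]
finger_gap: 46.8
finger_force: 0.0
```

>>> servo_tool(rows=[[8,0,0,0,0,0,0.5],[8,0,0,0,0,0,0.5],[0,0,0,0,0,0,0.5],[0,0,0,0,0,0,0.5]])

```text
clock: 7.98
eef_pos: [509.1, -140.9, 225.5]
eef_rot: [-2.982, -0.227, 0.953]
wrist_force: [-0.2, 0.6, 0.8]
finger_gap: 46.9
finger_force: 0.0
```

Run:
```python
from h import *
s=manip.read_state();print(s['joints'].round(3),s['eef_pos'],s['eef_rot'])
im=snap('top','t1.png'); cv2.imwrite('pics/t1c.png',cv2.cvtColor(cv2.resize(im[100:320,200:470],None,fx=2.7,fy=2.7,interpolation=cv2.INTER_CUBIC),cv2.COLOR_RGB2BGR))
```

```text
[-0.466  0.299  1.5    0.248  1.474  0.093] [ 509.09571528 -140.92297196  225.5006531 ] [-2.98228522 -0.22738182  0.95323615]
```

View pics/t1c.png

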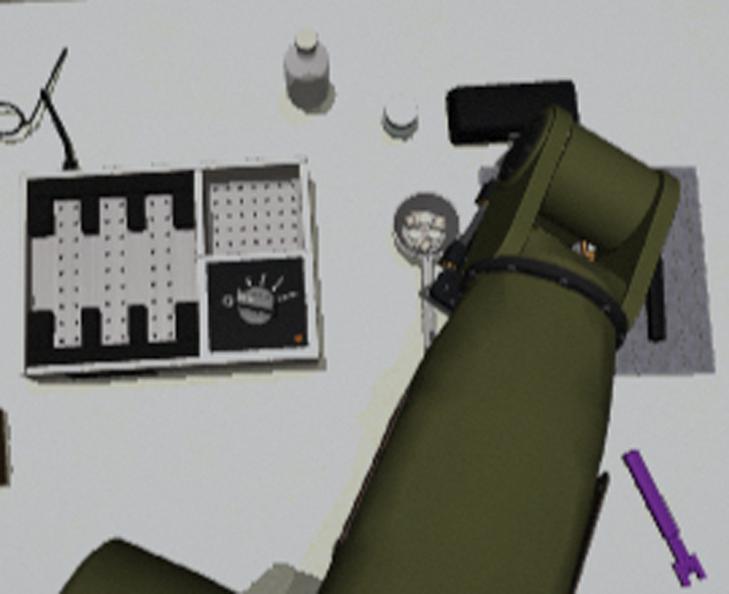

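Knob pointer is at the ring mark (off), near crop (232,298). The cup is still at pixel (357,184). Positive tilt about x has the j4 range for pouring.

>>> servo_tool(rows=[[-8,0,0,0,0,0,0.5],[-8,0,0,0,0,0,0.5],[0,0,9.4,0,0,0,0.5],[0,0,9.4,0,0,0,0.5],[0,0,9.4,0,0,0,0.5],[0,0,9.4,0,0,0,0.5],[0,0,9.4,0,0,0,0.5],[0,0,9.4,0,0,0,0.5],[0,0,9.4,0,0,0,0.5],[0,0,9.4,0,0,0,0.5],[0,0,9.4,0,0,0,0.5],[0,0,9.4,0,0,0,0.5],[0,0,9.4,0,0,0,0.5],[0,0,9.4,0,0,0,0.5],[0,0,9.4,5,-1.3,0,0.5],[0,0,0,0,0,0,0.5],[0,0,0,0,0,0,0.5]], grip_force=50)

```text
clock: 10.15
eef_pos: [514.0, -142.5, 225.6]
eef_rot: [-3.141, 0.0, 3.1]
wrist_force: [0.9, -1.0, -0.1]
finger_gap: 46.8
finger_force: 0.0
```

>>> servo_tool(rows=[[0,0,0,0,0,-40,0.5],[0,0,0,0,0,-40,0.5],[0,0,0,0,0,-40,0.5],[0,0,0,0,0,-40,0.5],[0,0,0,0,0,-30,0.5],[0,0,0,0,0,-20,0.5],[0,0,0,0,0,0,0.5],[0,0,0,0,0,0,1],[0,0,0,0,0,0,1],[0,0,0,0,0,0,1],[0,0,0,0,0,0,1],[0,0,0,0,0,0,1],[0,0,0,0,0,0,1],[0,0,0,0,0,0,1]], grip_force=50)

```text
clock: 11.9
eef_pos: [514.0, -143.0, 15.4]
eef_rot: [3.142, -0.0, 3.103]
wrist_force: [-0.6, 0.3, 2.0]
finger_gap: 13.2
finger_force: 50.0
```

>>> servo_tool(rows=[[0,0,0,0,0,5,1],[0,0,0,0,0,15,1],[0,0,0,0,0,25,1],[0,0,0,0,0,35,1],[0,0,0,0,0,35,1],[0,0,0,0,0,35,1],[0,0,0,0,0,25,1],[0,0,0,0,0,15,1],[0,0,0,0,0,0,1]])

```text
clock: 13.02
eef_pos: [514.2, -143.1, 206.3]
eef_rot: [-3.141, 0.001, 3.103]
wrist_force: [0.7, 0.1, -2.6]
finger_gap: 13.2
finger_force: 50.0
```

>>> servo_tool(rows=[[0,0,-3,4,12,0,1],[0,0,-5,7,20,0,1],[0,0,-5,7,22,0,1],[0,0,-5,7,22,0,1],[0,0,-5,7,22,0,1],[0,0,-5,7,22,0,1],[0,0,-5,7,22,0,1],[0,0,-5,7,22,0,1],[0,0,-5,7,22,0,1],[0,0,-5,7,22,0,1],[0,0,-5,7,22,0,1],[0,0,-5,7,22,0,1],[0,0,-5,7,22,0,1],[0,0,-5,7,22,0,1],[0,0,-5,7,22,0,1],[0,0,-5,7,22,0,1],[0,0,-5,4,22,0,1],[0,0,-4.7,0,22,0,1],[0,0,-5,0,0,0,1],[0,0,0,0,0,0,1]])

```text
clock: 15.52
eef_pos: [626.7, 241.1, 204.0]
eef_rot: [-3.14, 0.001, 1.486]
wrist_force: [0.1, 0.2, -1.8]
finger_gap: 13.3
finger_force: 50.0
```

Run:
```python
from h import *
s=manip.read_state();print(s['joints'].round(3),s['eef_pos'],s['eef_rot'],s['wrist_force'],s['moment'],s['finger_gap'])
snap('side','s1.png');
```

```text
[0.313 0.582 1.125 0.    1.437 0.398] [626.676527   241.05727421 203.96968664] [-3.13977853e+00  6.45137883e-04  1.48578103e+00] [ 0.08656912  0.19871601 -1.82322796] [ 0.17753257 -0.11284014  0.05419841] 13.32676584279703
```

View pics/s1.png

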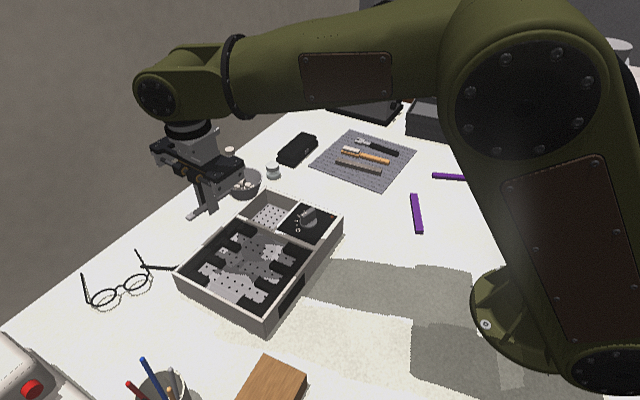

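The side view shows the cup held level at pixel (245,182), blocks inside. I over-ran by 22 mm and 5°. I'll correct that and start the tilt.

>>> servo_tool(rows=[[0,0,2.5,0,-11,0,1],[0,0,2.4,0,-11,0,1],[4,0,0,0,-4,0,1],[5,0,0,0,-4,0,1],[5,0,0,0,-4,0,1],[5,0,0,0,-4,0,1],[5,0,0,0,-4,0,1],[5,0,0,0,-4,1,1],[5,0,0,0,-4,1,1],[5,0,0,0,-4,1,1],[5,0,0,0,-4,0,1],[5,0,0,0,-4,0,1],[5,0,0,0,-4,0,1],[6,0,0,0,-4,0,1],[0,0,0,0,0,0,1],[0,0,0,0,0,0,1]])

```text
clock: 17.58
eef_pos: [627.1, 171.0, 208.6]
eef_rot: [3.14, -1.045, 1.573]
wrist_force: [-0.7, 0.8, -1.1]
finger_gap: 13.2
finger_force: 50.0
```

Run:
```python
from h import *
s=manip.read_state();print(s['joints'].round(3),s['eef_pos'],s['eef_rot'],s['wrist_force'],s['finger_gap'])
im=snap('side'); cv2.imwrite('pics/s2.png',cv2.cvtColor(cv2.resize(im[80:330,120:360],None,fx=2.3,fy=2.3),cv2.COLOR_RGB2BGR))
```

```text
[-0.158  0.603  1.403  1.03   1.482 -0.455] [627.13123278 171.00451366 208.61019426] [ 3.1398001  -1.04474779  1.57253376] [-0.6577457   0.78345638 -1.05591861] 13.221432957027432
```

View pics/s2.png

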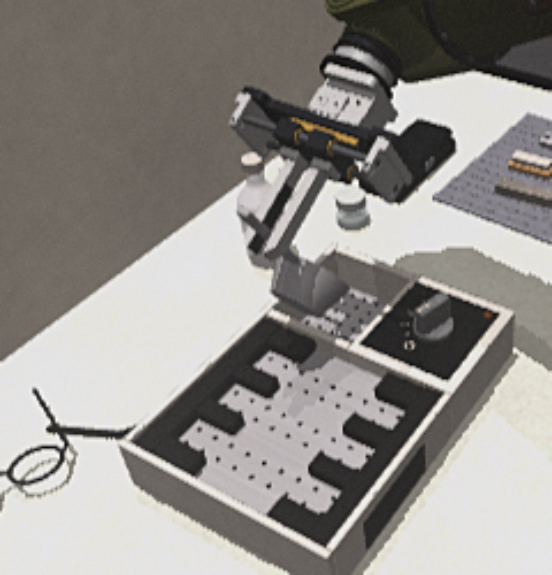

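The cup, tilted 60°, sits over the basket at crop (310,285). Now pouring.

>>> servo_tool(rows=[[3,0,0,0,-6,1,1],[3,0,0,0,-6,1,1],[3,0,0,0,-6,1,1],[3,0,0,0,-6,1,1],[3,0,0,0,-6,0,1],[3,0,0,0,-6,0,1],[2,0,0,0,-6,0,1],[2.5,0,0,0,-6,-1,1],[2.5,0,0,0,-6,-1,1],[2.5,0,0,0,-6,-1,1],[2.5,0,0,0,-6,-1,1],[2.5,0,0,0,-6,-1,1],[2.5,0,0,0,-6,-1,1],[2.5,0,0,0,-6,-1,1],[2.5,0,0,0,-6,-1,1],[2.5,0,0,0,-6,-1,1],[2.5,0,0,0,-6,-1,1],[0,0,0,0,0,0,1],[0,0,0,0,0,0,1],[0,0,0,0,0,0,1]])

```text
clock: 20.12
eef_pos: [627.0, 69.1, 202.8]
eef_rot: [0.002, -1.31, -1.572]
wrist_force: [-0.3, 0.5, -0.7]
finger_gap: 13.5
finger_force: 50.0
```

>>> servo_tool(rows=[[2,0,0,0,-2,0,1],[2,0,0,0,-2,0,1],[0,0,0,0,0,0,1],[0,0,0,0,0,0,1],[0,0,0,0,0,0,1],[0,0,0,0,0,0,1]])

```text
clock: 20.88
eef_pos: [627.0, 65.0, 202.6]
eef_rot: [0.0, -1.239, -1.571]
wrist_force: [0.3, 0.9, -0.9]
finger_gap: 13.3
finger_force: 50.0
```

Run:
```python
from h import *
s=manip.read_state();print(s['joints'].round(3),s['eef_pos'],s['eef_rot'],s['wrist_force'],s['finger_gap'])
im=snap('side'); cv2.imwrite('pics/s3.png',cv2.cvtColor(cv2.resize(im[80:260,180:360],None,fx=3.2,fy=3.2),cv2.COLOR_RGB2BGR))
```

```text
[-0.351  0.998  1.327  1.586  2.049 -0.692] [627.01096278  64.95581923 202.59700549] [ 4.86207181e-05 -1.23939541e+00 -1.57075148e+00] [ 0.34190457  0.91302261 -0.91219971] 13.287480060968827
```

View pics/s3.png

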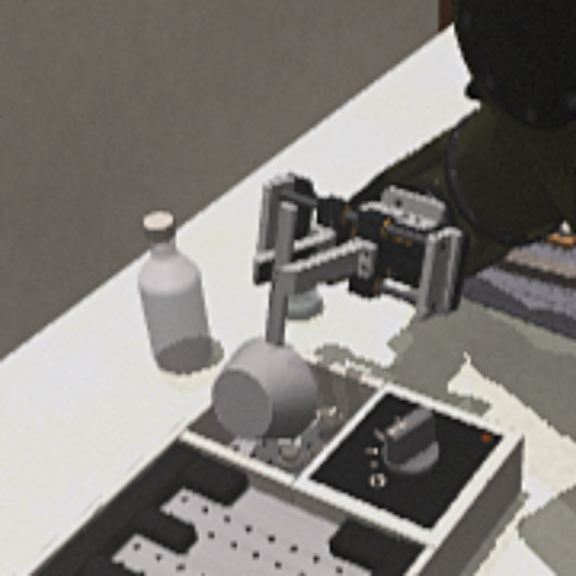

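Blocks lie in the basket at crop (290,450) and (325,415). The wrist weight of 0.9 N matches an empty cup. Next I'll right the cup and take it back to its old spot.

>>> servo_tool(rows=[[0,0,0,0,0,20,1],[0,0,0,0,0,20,1],[-9,0,0,0,12,0,1],[-9,0,0,0,13,0,1],[-9,0,0,0,13,0,1],[-9,0,0,0,13,0,1],[-9,0,0,0,13,0,1],[-9,0,0,0,13,0,1],[-9,0,0,0,13,0,1],[-9,0,0,0,13,0,1],[-9,0,0,0,13,0,1],[-9,0,0,0,13,0,1],[-9,0,0,0,13,0,1],[-10,0,0,0,12,0,1],[0,0,0,0,0,0,1],[0,0,0,0,0,0,1]])

```text
clock: 22.92
eef_pos: [626.8, 218.9, 243.3]
eef_rot: [3.141, -0.002, 1.57]
wrist_force: [-0.4, -0.5, -0.8]
finger_gap: 13.4
finger_force: 50.0
```

>>> servo_tool(rows=[[0,0,4.9,-6,-20,0,1],[0,0,4.9,-6,-20,0,1],[0,0,4.9,-6,-20,0,1],[0,0,4.9,-6,-20,0,1],[0,0,4.9,-6,-20,0,1],[0,0,4.9,-6,-20,0,1],[0,0,4.9,-6,-20,0,1],[0,0,4.9,-6,-20,0,1],[0,0,4.9,-6,-20,0,1],[0,0,4.9,-6,-20,0,1],[0,0,4.9,-6,-20,0,1],[0,0,4.9,-6,-20,0,1],[0,0,4.9,-6,-20,0,1],[0,0,4.9,-6,-20,0,1],[0,0,4.9,-6,-20,0,1],[0,0,4.9,-6,-20,0,1],[0,0,4.9,-6,-20,0,1],[0,0,4.9,-6,-20,0,1],[0,0,0,0,0,0,1],[0,0,0,0,0,0,1]])

```text
clock: 25.42
eef_pos: [518.8, -141.1, 242.7]
eef_rot: [3.141, 0.001, 3.107]
wrist_force: [-0.3, 0.6, -0.6]
finger_gap: 13.6
finger_force: 50.0
```

>>> servo_tool(rows=[[0,0,0,0,0,-40,1],[0,0,0,0,0,-40,1],[0,0,0,0,0,-40,1],[0,0,0,0,0,-40,1],[0,0,0,0,0,-30,1],[0,0,0,0,0,-20,1],[0,0,0,0,0,-8,1],[0,0,0,0,0,-5,1],[0,0,0,0,0,-3,1],[0,0,0,0,0,0,1],[0,0,0,0,0,0,1]])

```text
clock: 26.8
eef_pos: [519.2, -141.1, 16.9]
eef_rot: [-3.141, 0.001, 3.11]
wrist_force: [-0.9, 1.1, -1.2]
finger_gap: 13.3
finger_force: 50.0
```

>>> servo_tool(rows=[[0,0,0,0,0,0,0.55],[0,0,0,0,0,0,0.55],[0,0,0,0,0,0,0.55],[0,0,0,0,0,0,0.55],[0,0,0,0,0,15,0.55],[0,0,0,0,0,40,0.55],[0,0,0,0,0,50,0.5],[0,0,0,0,0,50,0.5],[0,0,0,0,0,50,0.5],[0,0,0,-30,0,0,0.5],[0,0,0,-50,30,0,0.5],[0,0,0,-60,30,0,0.5],[0,0,0,-30,30,0,0.5],[0,0,0,0,0,0,0.5],[0,0,0,0,0,0,0.5]])

```text
clock: 28.68
eef_pos: [353.6, -53.4, 222.3]
eef_rot: [-3.141, 0.002, 3.11]
wrist_force: [0.4, -0.7, -0.5]
finger_gap: 46.9
finger_force: 0.0
```

Run:
```python
from loc import *
s=manip.read_state();print(s['joints'].round(3),s['eef_pos'],s['eef_rot'])
im=snap('top','t2.png')
for a in[('brush',(408,432,165,235),16),('stick',(388,418,170,235),20),('key',(430,460,165,235),18)]:
    try: print(a[0],tool(im,*a))
    except Exception as e: print(a[0],e)
cv2.imwrite('pics/t2c.png',cv2.cvtColor(cv2.resize(im[100:320,200:470],None,fx=2.7,fy=2.7,interpolation=cv2.INTER_CUBIC),cv2.COLOR_RGB2BGR))
```

```text
[-0.252 -0.164  1.977 -0.     1.328 -1.792] [353.61377445 -53.36467636 222.25870069] [-3.14114031e+00  1.54105261e-03  3.11013958e+00]
brush (array([ 546.2, -348.2]), np.float64(6.3), np.float64(160.0), np.float64(21.1))
stick (array([ 542.5, -288. ]), np.float64(4.7), np.float64(148.5), np.float64(18.8))
key (array([ 510.1, -415. ]), np.float64(-4.7), np.float64(105.5), np.float64(20.8))
```

View pics/t2c.png

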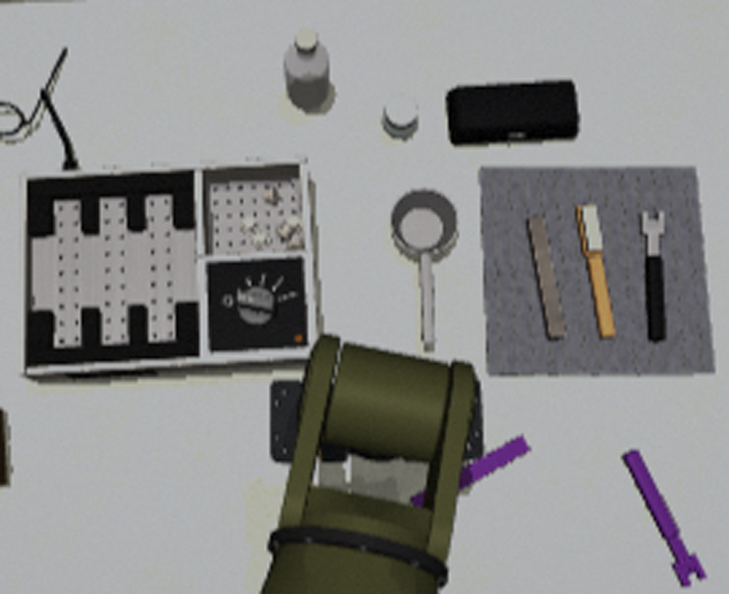

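Cup stands upright and empty at crop (425,226), with the 5 blocks in the basket around (270,220) and the knob on the ring. Refining the tool axes and slot centres with sub-pixel edges.

```bash
cat > loc2.py <<'E'
from loc import *
def gray(im): return im.astype(float).mean(2)
def edges(row,x0,x1,th):
    out=[]
    for x in range(x0,x1):
        a,b=row[x],row[x+1]
        if (a-th)*(b-th)<0: out.append((x+(th-a)/(b-a), 1 if b>a else -1))
    return out
E
python3 - <<'E'
from loc2 import *
im=cv2.cvtColor(cv2.imread('pics/t2.png'),cv2.COLOR_BGR2RGB); g=gray(im)
ES={}
for v in list(range(176,184))+list(range(217,226)):
    e=edges(g[v],212,272,85)
    for (a,s),(b,t) in zip(e,e[1:]):
        if s==1 and t==-1 and 6<b-a<14:
            # floor seen from far wall foot (z50) to near wall top (z66)
            L=ray('top',a,v,50); Rr=ray('top',b,v,66)
            k='abc'[int(np.argmin(abs(np.array([169,223.7,278])-(L[1]+Rr[1])/2)))]
            ES.setdefault(k,[]).append(((L[0]+Rr[0])/2,(L[1]+Rr[1])/2,L[1]-Rr[1]))
for k in sorted(ES):
    A=np.array(ES[k]); p=np.polyfit(A[:,0]-567,A[:,1],1); print('slot',k,'y at x567',p[1].round(1),'yaw',np.degrees(p[0]).round(2),'w',A[:,2].mean().round(1),len(A))
# handles
def axis(which,box,z):
    m=seg(im,which); pts=[]
    for v in range(box[2],box[3]):
        u=np.nonzero(m[v,box[0]:box[1]])[0]+box[0]
        if len(u)>2: pts.append(ray('top',(u.min()+u.max())/2,v,z)[:2])
    A=np.array(pts); p=np.polyfit(A[:,0],A[:,1],1); return 'yaw',np.degrees(np.arctan(p[0])).round(2),'y at 510/540/550',np.polyval(p,[510,540,550]).round(1),'x',A[:,0].min().round(),A[:,0].max().round()
print('brush',axis('brush',(412,432,197,222),18)); print('key',axis('key',(432,452,197,225),18)); print('stick',axis('stick',(390,414,182,223),20))
for v in (177,179,181,184,190,193): print(v,[round(x,1) for x in g[v,432:450]])
E
```

```text
slot a y at x567 170.0 yaw 0.46 w 32.3 17
slot b y at x567 224.0 yaw 0.17 w 32.5 17
slot c y at x567 278.3 yaw 0.14 w 32.4 17
brush ('yaw', np.float64(3.57), 'y at 510/540/550', array([-351.7, -349.8, -349.2]), 'x', np.float64(477.0), np.float64(556.0))
key ('yaw', np.float64(-4.58), 'y at 510/540/550', array([-415.1, -417.5, -418.3]), 'x', np.float64(464.0), np.float64(553.0))
stick ('yaw', np.float64(4.7), 'y at 510/540/550', array([-290.6, -288.2, -287.3]), 'x', np.float64(476.0), np.float64(610.0))
177 [np.float64(95.3), np.float64(94.7), np.float64(99.7), np.float64(97.0), np.float64(96.0), np.float64(98.7), np.float64(97.0), np.float64(93.3), np.float64(95.0), np.float64(91.3), np.float64(73.7), np.float64(97.3), np.float64(101.0), np.float64(102.0), np.float64(99.0), np.float64(103.7), np.float64(100.0), np.float64(99.3)]
179 [np.float64(96.3), np.float64(95.7), np.float64(98.3), np.float64(97.0), np.float64(71.3), np.float64(75.3), np.float64(152.3), np.float64(153.0), np.float64(100.0), np.float64(100.0), np.float64(70.7), np.float64(56.3), np.float64(151.0), np.float64(159.
[... 734 characters left out ...]
, np.float64(97.7)]
190 [np.float64(100.0), np.float64(99.7), np.float64(104.0), np.float64(101.3), np.float64(104.3), np.float64(101.0), np.float64(92.0), np.float64(54.3), np.float64(158.0), np.float64(152.0), np.float64(149.7), np.float64(143.0), np.float64(82.3), np.float64(99.0), np.float64(99.0), np.float64(102.3), np.float64(102.3), np.float64(100.3)]
193 [np.float64(99.3), np.float64(98.0), np.float64(96.7), np.float64(100.3), np.float64(100.3), np.float64(87.0), np.float64(84.7), np.float64(53.7), np.float64(157.0), np.float64(150.7), np.float64(148.7), np.float64(145.3), np.float64(101.3), np.float64(105.7), np.float64(104.3), np.float64(104.3), np.float64(100.0), np.float64(86.7)]
```

>>> servo_tool(rows=[[0,0,0.8,23.7,-29.6,-9,0.5],[0,0,0.8,23.7,-29.6,-9,0.5],[0,0,0.8,23.7,-29.6,-9,0.5],[0,0,0.8,23.7,-29.6,-9,0.5],[0,0,0.8,23.7,-29.6,-9,0.5],[0,0,0.8,23.7,-29.6,-9,0.5],[0,0,0.8,23.7,-29.6,-9,0.5],[0,0,0.8,23.7,-29.6,-9,0.5],[0,0,0,0,0,-40,0.5],[0,0,0,0,0,-40,0.5],[0,0,0,0,0,-30,0.5],[0,0,0,0,0,-20,0.5],[0,0,0,0,0,0,0.5],[0,0,0,0,0,0,0.5]], grip_force=30)

```text
clock: 30.48
eef_pos: [543.3, -290.4, 20.5]
eef_rot: [-3.141, 0.001, -3.062]
wrist_force: [-0.9, 0.3, 0.9]
finger_gap: 47.2
finger_force: 0.0
```

>>> servo_tool(rows=[[0,0,0,0,0,-8,0.5],[0,0,0,0,0,-6,0.5],[0,0,0,0,0,0,0.8],[0,0,0,0,0,0,1],[0,0,0,0,0,0,1],[0,0,0,0,0,0,1],[0,0,0,0,0,0,1],[0,0,0,0,0,0,1],[0,0,0,0,0,10,1],[0,0,0,0,0,30,1],[0,0,0,0,0,40,1],[0,0,0,0,0,40,1],[0,0,0,0,0,40,1],[0,0,0,0,0,0,1]])

```text
clock: 32.22
eef_pos: [543.7, -290.6, 169.3]
eef_rot: [-3.138, 0.005, -3.062]
wrist_force: [-0.1, -0.1, -1.0]
finger_gap: 19.9
finger_force: 30.0
```

>>> servo_tool(rows=[[0,0,-0.3,1.7,20,0,1],[0,0,-0.3,1.7,40,0,1],[0,0,-0.3,1.7,44,0,1],[0,0,-0.3,1.7,44,0,1],[0,0,-0.3,1.7,44,0,1],[0,0,-0.3,1.7,44,0,1],[0,0,-0.3,1.7,44,0,1],[0,0,-0.3,1.7,44,0,1],[0,0,-0.3,1.7,44,0,1],[0,0,-0.3,1.7,44,0,1],[0,0,-0.3,1.7,44,0,1],[0,0,-0.3,1.7,44,0,1],[0,0,-0.3,1.7,44,0,1],[0,0,-0.3,0,24.3,0,1],[0,0,0,0,0,-30,1],[0,0,0,0,0,-30,1],[0,0,0,0,0,-20,1],[0,0,0,0,0,0,1],[0,0,0,0,0,0,1]])

```text
clock: 34.6
eef_pos: [565.1, 278.7, 86.4]
eef_rot: [3.141, 0.001, -3.135]
wrist_force: [-0.4, -0.9, -0.2]
finger_gap: 19.6
finger_force: 30.0
```

Run:
```python
from h import *
s=manip.read_state();print(s['joints'].round(3),s['eef_pos'],s['eef_rot'])
im=snap('top'); im2=snap('side')
a=cv2.resize(im[150:245,200:330],None,fx=3,fy=3,interpolation=cv2.INTER_CUBIC); b=cv2.resize(im2[170:350,160:360],None,fx=2,fy=2)
o=np.zeros((360,800,3),np.uint8); o[:a.shape[0],:390]=a; o[:360,395:795]=b
cv2.imwrite('pics/c1.png',o[...,::-1])
```

```text
[ 0.4    0.588  1.396  0.     1.156 -1.177] [565.09956402 278.68377443  86.43463094] [ 3.14111328e+00  1.12895534e-03 -3.13498378e+00]
```

View pics/c1.png

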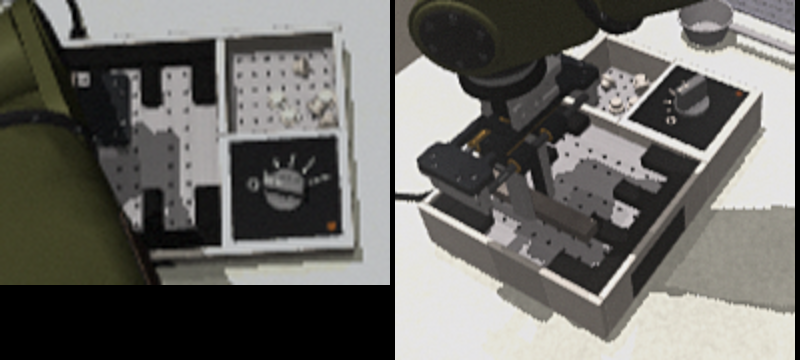

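The stick is above the compartment farthest from the basket, around (540,205) in the side half, lined up with it. Lowering.

>>> servo_tool(rows=[[0,0,0,0.5,-0.7,-10,1],[0,0,0,0,0,-10,1],[0,0,0,0,0,-6,1],[0,0,0,0,0,-4,1],[0,0,0,0,0,-3,1],[0,0,0,0,0,0,1],[0,0,0,0,0,0,1]])

```text
clock: 35.58
eef_pos: [565.4, 277.8, 52.7]
eef_rot: [3.141, 0.0, -3.135]
wrist_force: [-0.7, -0.1, -1.1]
finger_gap: 19.6
finger_force: 30.0
```

>>> servo_tool(rows=[[0,0,0,0,0,0,0.65],[0,0,0,0,0,0,0.65],[0,0,0,0,0,0,0.65],[0,0,0,0,0,20,0.65],[0,0,0,0,0,40,0.6],[0,0,0,0,0,60,0.5],[0,0,0,0,-60,0,0.5],[0,0,0,-50,-60,0,0.5],[0,0,0,-50,-60,0,0.5],[0,0,0,-50,-60,0,0.5],[0,0,0,0,0,0,0.5]])

```text
clock: 36.95
eef_pos: [443.8, 71.8, 174.1]
eef_rot: [-3.142, 0.002, -3.138]
wrist_force: [0.2, 0.2, 0.5]
finger_gap: 46.9
finger_force: 0.0
```

```bash
cat >> loc2.py <<'E'
def axis(im,which,box,z):
    m=seg(im,which); pts=[]
    for v in range(box[2],box[3]):
        u=np.nonzero(m[v,box[0]:box[1]])[0]+box[0]
        if len(u)>2: pts.append(ray('top',(u.min()+u.max())/2,v,z)[:2])
    A=np.array(pts); p=np.polyfit(A[:,0],A[:,1],1); return np.degrees(np.arctan(p[0])).round(2),np.polyval(p,[510,540,550]).round(1),A[:,0].min().round(),A[:,0].max().round()
E
python3 - <<'E'
from loc2 import *
im=snap('top','t3.png')
print('brush',axis(im,'brush',(406,432,197,225),18),tool(im,'brush',(400,435,165,235),18)); print('key',axis(im,'key',(430,460,197,228),18),tool(im,'key',(428,465,165,240),18))
print(manip.read_state()['eef_pos'])
g=gray(im)
for v in (176,180,190,200,210,218,221): 
    e=[(round(ray('top',x,v,66)[1],1),s) for x,s in edges(g[v],208,235,85)]; print(v,e)
E
```

```text
brush (np.float64(3.57), array([-351.7, -349.8, -349.2]), np.float64(467.0), np.float64(556.0)) (array([ 545.8, -347.6]), np.float64(6.3), np.float64(159.7), np.float64(21.0))
key (np.float64(-4.66), array([-415. , -417.5, -418.3]), np.float64(461.0), np.float64(553.0)) (array([ 510.1, -415. ]), np.float64(-4.7), np.float64(105.5), np.float64(20.8))
[445.21697079  72.9116726  174.23562625]
176 [(np.float64(324.6), -1), (np.float64(293.2), 1), (np.float64(266.1), -1), (np.float64(265.9), 1), (np.float64(262.3), -1)]
180 [(np.float64(324.5), -1), (np.float64(291.4), 1), (np.float64(268.1), -1)]
190 [(np.float64(324.4), -1), (np.float64(318.6), 1), (np.float64(267.5), -1), (np.float64(264.5), 1)]
200 [(np.float64(324.0), -1), (np.float64(318.3), 1), (np.float64(267.2), -1), (np.float64(264.4), 1)]
210 [(np.float64(323.7), -1), (np.float64(315.4), 1), (np.float64(267.2), -1), (np.float64(264.2), 1)]
218 [(np.float64(324.1), -1), (np.float64(290.2), 1), (np.float64(267.3), -1)]
221 [(np.float64(324.1), -1), (np.float64(290.1), 1), (np.float64(267.1), -1)]
```

>>> servo_tool(rows=[[0,0,0.3,9,-35.3,0,0.5],[0,0,0.3,9,-35.3,0,0.5],[0,0,0.3,9,-35.3,0,0.5],[0,0,0.3,9,-35.3,0,0.5],[0,0,0.3,9,-35.3,0,0.5],[0,0,0.3,9,-35.3,0,0.5],[0,0,0.3,9,-35.3,0,0.5],[0,0,0.3,9,-35.3,0,0.5],[0,0,0.3,9,-35.3,0,0.5],[0,0,0.3,9,-35.3,0,0.5],[0,0,0.3,9,-35.3,0,0.5],[0,0,0.3,9,-35.3,0,0.5],[0,0,0,0,0,-40,0.5],[0,0,0,0,0,-40,0.5],[0,0,0,0,0,-40,0.5],[0,0,0,0,0,-20,0.5],[0,0,0,0,0,0,0.5],[0,0,0,0,0,0,0.5]])

```text
clock: 39.25
eef_pos: [554.3, -350.3, 34.3]
eef_rot: [-3.14, 0.002, -3.072]
wrist_force: [-0.3, -0.3, -0.4]
finger_gap: 47.6
finger_force: 0.0
```

>>> servo_tool(rows=[[0,0,0,-4,-1,-12,0.5],[0,0,0,0,0,-10,0.5],[0,0,0,0,0,-6,0.5],[0,0,0,0,0,0,0.8],[0,0,0,0,0,0,1],[0,0,0,0,0,0,1],[0,0,0,0,0,0,1],[0,0,0,0,0,0,1],[0,0,0,0,0,0,1],[0,0,0,0,0,10,1],[0,0,0,0,0,30,1],[0,0,0,0,0,40,1],[0,0,0,0,0,40,1],[0,0,0,0,0,45,1],[0,0,0,0,0,0,1],[0,0,0,0,0,0,1]])

```text
clock: 41.25
eef_pos: [549.0, -350.7, 169.0]
eef_rot: [3.141, -0.001, -3.072]
wrist_force: [-0.1, 0.2, -1.4]
finger_gap: 17.5
finger_force: 30.0
```

>>> servo_tool(rows=[[0,0,-0.3,1.7,24,0,1],[0,0,-0.3,1.7,44,0,1],[0,0,-0.3,1.7,44,0,1],[0,0,-0.3,1.7,44,0,1],[0,0,-0.3,1.7,44,0,1],[0,0,-0.3,1.7,44,0,1],[0,0,-0.3,1.7,44,0,1],[0,0,-0.3,1.7,44,0,1],[0,0,-0.3,1.7,44,0,1],[0,0,-0.3,1.7,44,0,1],[0,0,-0.3,1.7,44,0,1],[0,0,-0.3,1.3,44,0,1],[0,0,-0.1,0,44,0,1],[0,0,0,0,22,0,1],[0,0,0,0,0,-30,1],[0,0,0,0,0,-30,1],[0,0,0,0,0,-20,1],[0,0,0,0,0,0,1],[0,0,0,0,0,0,1]])

```text
clock: 43.62
eef_pos: [569.6, 222.8, 90.1]
eef_rot: [3.142, 0.001, -3.137]
wrist_force: [0.1, 0.4, -0.0]
finger_gap: 17.8
finger_force: 30.0
```

>>> servo_tool(rows=[[0,0,0,0,0.9,-12,1],[0,0,0,0,0,-10,1],[0,0,0,0,0,-8,1],[0,0,0,0,0,-4,1],[0,0,0,0,0,-3,1],[0,0,0,0,0,0,1],[0,0,0,0,0,0,1]])

```text
clock: 44.5
eef_pos: [569.4, 224.1, 52.7]
eef_rot: [3.141, 0.0, -3.137]
wrist_force: [1.0, 0.6, -0.4]
finger_gap: 17.7
finger_force: 30.0
```

>>> servo_tool(rows=[[0,0,0,0,0,0,0.65],[0,0,0,0,0,0,0.65],[0,0,0,0,0,0,0.65],[0,0,0,0,0,20,0.65],[0,0,0,0,0,40,0.6],[0,0,0,0,0,60,0.5],[0,0,0,0,-60,0,0.5],[0,0,0,-50,-60,0,0.5],[0,0,0,-50,-60,0,0.5],[0,0,0,-50,0,0,0.5],[0,0,0,0,0,0,0.5],[0,0,0,0,0,0,0.5],[0,0,0,0,0,0,0.5]])

```text
clock: 46.12
eef_pos: [440.1, 68.2, 172.8]
eef_rot: [-3.142, 0.001, -3.136]
wrist_force: [0.4, 0.3, -0.3]
finger_gap: 47.3
finger_force: 0.0
```

Run:
```python
from loc2 import *
im=snap('top','t4.png')
print('key',axis(im,'key',(425,465,197,228),18),tool(im,'key',(420,470,160,240),18))
print(manip.read_state()['eef_pos'])
cv2.imwrite('pics/t4c.png',cv2.cvtColor(cv2.resize(im[145:245,200:470],None,fx=2.95,fy=2.95,interpolation=cv2.INTER_CUBIC),cv2.COLOR_RGB2BGR))
```

```text
key (np.float64(-20.23), array([-463. , -474.1, -477.7]), np.float64(472.0), np.float64(550.0)) (array([ 519. , -466.3]), np.float64(-20.8), np.float64(104.2), np.float64(20.0))
[439.96101223  68.12843095 172.54155292]
```

View pics/t4c.png

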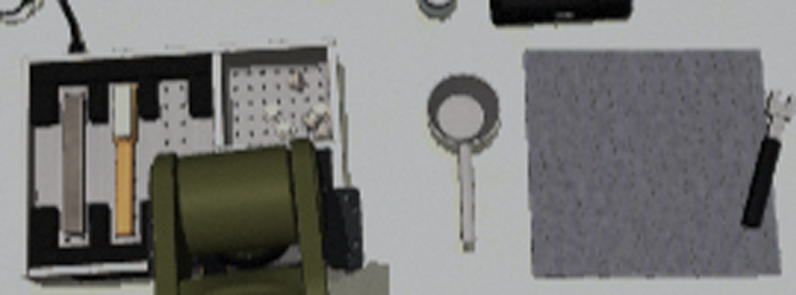

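The stick and brush lie in their compartments at crop (75,165) and (125,160). The key has been knocked to crop (762,185), across the mat's right edge, and it is still the black-handled one. New axis yaw is −20.8°.

>>> servo_tool(rows=[[0,0,-1.6,8.4,-42.2,0,0.5],[0,0,-1.6,8.4,-42.2,0,0.5],[0,0,-1.6,8.4,-42.2,0,0.5],[0,0,-1.6,8.4,-42.2,0,0.5],[0,0,-1.6,8.4,-42.2,0,0.5],[0,0,-1.6,8.4,-42.2,0,0.5],[0,0,-1.6,8.4,-42.2,0,0.5],[0,0,-1.6,8.4,-42.2,0,0.5],[0,0,-1.6,8.4,-42.2,0,0.5],[0,0,-1.6,8.4,-42.2,0,0.5],[0,0,-1.6,8.4,-42.2,0,0.5],[0,0,-1.6,8.4,-42.2,0,0.5],[0,0,-1.6,8.4,-42.2,0,0.5],[0,0,0,0,0,-40,0.5],[0,0,0,0,0,-40,0.5],[0,0,0,0,0,-40,0.5],[0,0,0,0,0,-20,0.5],[0,0,0,0,0,0,0.5],[0,0,0,0,0,0,0.5]])

```text
clock: 48.55
eef_pos: [549.2, -481.3, 34.3]
eef_rot: [-3.141, 0.002, 2.784]
wrist_force: [-0.4, 0.5, -0.5]
finger_gap: 46.8
finger_force: 0.0
```

>>> servo_tool(rows=[[0,0,0,0,1,-12,0.5],[0,0,0,0,0,-10,0.5],[0,0,0,0,0,-6,0.5],[0,0,0,0,0,0,0.8],[0,0,0,0,0,0,1],[0,0,0,0,0,0,1],[0,0,0,0,0,0,1],[0,0,0,0,0,0,1],[0,0,0,0,0,0,1],[0,0,0,0,0,10,1],[0,0,0,0,0,30,1],[0,0,0,0,0,40,1],[0,0,0,0,0,40,1],[0,0,0,0,0,45,1],[0,0,0,0,0,0,1],[0,0,0,0,0,0,1]])

```text
clock: 50.55
eef_pos: [548.1, -479.5, 168.8]
eef_rot: [3.141, -0.001, 2.783]
wrist_force: [-0.3, 0.7, -1.4]
finger_gap: 18.6
finger_force: 30.0
```

>>> servo_tool(rows=[[0,0,1.3,1.4,20,0,1],[0,0,1.3,1.4,42,0,1],[0,0,1.3,1.4,42,0,1],[0,0,1.3,1.4,42,0,1],[0,0,1.3,1.4,42,0,1],[0,0,1.3,1.4,42,0,1],[0,0,1.3,1.4,42,0,1],[0,0,1.3,1.4,42,0,1],[0,0,1.3,1.4,42,0,1],[0,0,1.3,1.4,42,0,1],[0,0,1.3,1.4,42,0,1],[0,0,1.3,1.4,42,0,1],[0,0,1.3,1.4,42,0,1],[0,0,1.3,1.4,42,0,1],[0,0,1.3,1.4,42,0,1],[0,0,1.3,2,41,0,1],[0,0,0,0,0,-30,1],[0,0,0,0,0,-30,1],[0,0,0,0,0,0,1],[0,0,0,0,0,0,1]])

```text
clock: 53.05
eef_pos: [571.7, 169.3, 110.1]
eef_rot: [3.142, 0.0, -3.137]
wrist_force: [-0.0, 0.4, -0.8]
finger_gap: 18.7
finger_force: 30.0
```

Run:
```python
from h import *
s=manip.read_state();print(s['joints'].round(3),s['eef_pos'],s['eef_rot'])
im=snap('top'); im2=snap('side')
a=cv2.resize(im[150:245,200:330],None,fx=3,fy=3,interpolation=cv2.INTER_CUBIC); b=cv2.resize(im2[160:350,165:345],None,fx=2.2,fy=2.2,interpolation=cv2.INTER_CUBIC)
o=np.zeros((420,790,3),np.uint8); o[:a.shape[0],:390]=a; o[:b.shape[0],394:394+b.shape[1]]=b
cv2.imwrite('pics/c2.png',o[...,::-1])
```

```text
[ 0.226  0.491  1.486  0.     1.164 -1.349] [571.67482549 169.28679667 110.11966822] [ 3.14151675e+00  3.31790635e-04 -3.13680495e+00]
```

View pics/c2.png

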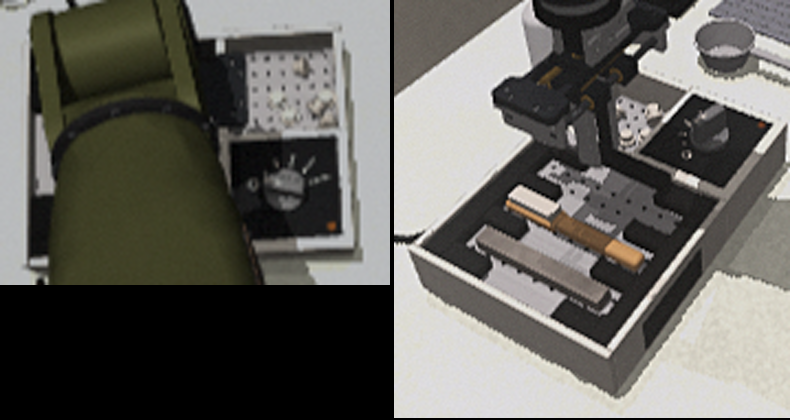

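Stick and brush lie flat in their slots (side half (540,265) and (575,225)). The key is held level over the empty compartment next to the basket. Lowering.

>>> servo_tool(rows=[[0,0,0,-1,0.3,-20,1],[0,0,0,0,0,-15,1],[0,0,0,0,0,-10,1],[0,0,0,0,0,-6,1],[0,0,0,0,0,-4,1],[0,0,0,0,0,-2,1],[0,0,0,0,0,0,1],[0,0,0,0,0,0,1]])

```text
clock: 54.15
eef_pos: [570.6, 169.7, 52.7]
eef_rot: [3.142, 0.0, -3.137]
wrist_force: [-0.5, 0.0, -0.2]
finger_gap: 18.6
finger_force: 30.0
```

>>> servo_tool(rows=[[0,0,0,0,0,0,0.65],[0,0,0,0,0,0,0.65],[0,0,0,0,0,0,0.65],[0,0,0,0,0,20,0.65],[0,0,0,0,0,40,0.6],[0,0,0,0,0,60,0.5],[0,0,0,-50,-50,0,0.5],[0,0,0,-50,-50,0,0.5],[0,0,0,-50,-50,0,0.5],[0,0,0,-20,-50,0,0.5],[0,0,0,0,-50,0,0.5],[0,0,0,0,0,0,0.5],[0,0,0,0,0,0,0.5]])

```text
clock: 55.78
eef_pos: [417.9, -62.6, 172.4]
eef_rot: [3.141, 0.0, -3.137]
wrist_force: [-0.7, -0.7, -0.9]
finger_gap: 47.2
finger_force: 0.0
```

Run:
```python
from h import *
s=manip.read_state();print(s['eef_pos'],s['eef_rot'])
im=snap('top'); cv2.imwrite('pics/t5.png',cv2.cvtColor(cv2.resize(im[150:245,200:330],None,fx=6,fy=6,interpolation=cv2.INTER_CUBIC),cv2.COLOR_RGB2BGR))
```

```text
[417.85658761 -62.6466617  172.44469382] [ 3.14144617e+00  1.52375456e-05 -3.13716968e+00]
```

View pics/t5.png

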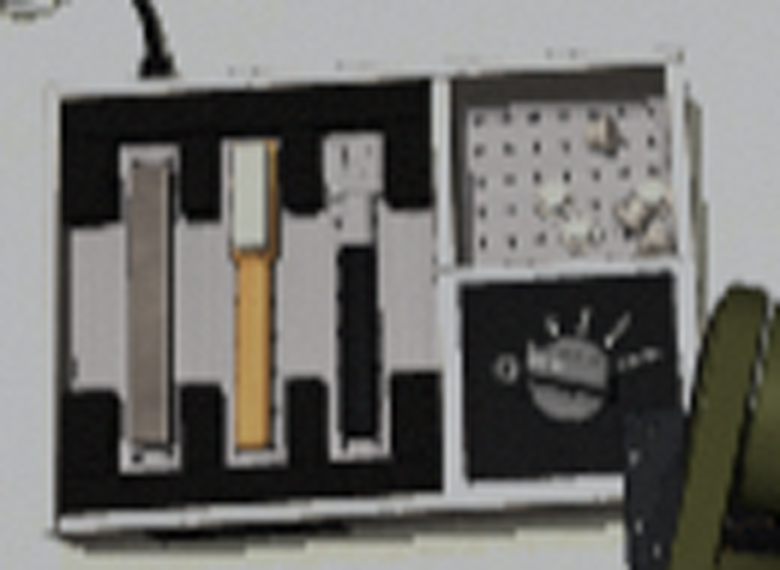

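All three tools lie in their own compartments: stick (150,300), brush (255,300), key (357,300). Five blocks are in the basket, and the knob is at off with its pointer at (530,355). Now the knob.

>>> servo_tool(rows=[[0,0,-9.5,8.5,10.7,0,0.5],[0,0,-9.5,8.5,10.7,0,0.5],[0,0,-9.5,8.5,10.7,0,0.5],[0,0,-9.5,8.5,10.7,0,0.5],[0,0,-9.5,8.5,10.7,0,0.5],[0,0,-9.5,8.5,10.7,0,0.5],[0,0,-9.5,8.5,10.7,0,0.5],[0,0,-9.5,8.5,10.7,0,0.5],[0,0,-9.5,8.5,10.7,0,0.5],[0,0,-9.5,8.5,10.7,0,0.5],[0,0,-9.5,8.5,10.7,0,0.5],[0,0,-0.5,0,0,0,0.5],[0,0,0,0,0,0,0.5],[0,0,0,0,0,0,0.5]], grip_force=20)

```text
clock: 57.58
eef_pos: [511.1, 54.7, 172.5]
eef_rot: [-3.142, 0.0, 1.316]
wrist_force: [-0.2, -0.3, 0.7]
finger_gap: 46.9
finger_force: 0.0
```

>>> servo_tool(rows=[[0,0,0,0.5,0.5,-30,0.5],[0,0,0,0,0,-30,0.5],[0,0,0,0,0,-17,0.5],[0,0,0,0,0,-10,0.5],[0,0,0,0,0,0,0.5],[0,0,0,0,0,0,1],[0,0,0,0,0,0,1],[0,0,0,0,0,0,1],[0,0,0,0,0,0,1],[0,0,0,0,0,0,1],[0,0,0,0,0,0,1],[0,0,0,0,0,0,1]])

```text
clock: 59.08
eef_pos: [512.2, 55.2, 85.7]
eef_rot: [3.141, -0.0, 1.314]
wrist_force: [4.2, -2.2, 1.5]
finger_gap: 14.2
finger_force: 20.0
```

>>> servo_tool(rows=[[0,0,-5,0,0,0,1],[0,0,-5,0,0,0,1],[0,0,-5,0,0,0,1],[0,0,-5,0,0,0,1],[0,0,-5,0,0,0,1],[0,0,-5,0,0,0,1],[0,0,-5,0,0,0,1],[0,0,-5,0,0,0,1],[0,0,-5,0,0,0,1],[0,0,-5,0,0,0,1],[0,0,-5,0,0,0,1],[0,0,-5,0,0,0,1],[0,0,-5,0,0,0,1],[0,0,-5,0,0,0,1],[0,0,-5,0,0,0,1],[0,0,-5,0,0,0,1],[0,0,-5,0,0,0,1],[0,0,-5,0,0,0,1],[0,0,0,0,0,0,1],[0,0,0,0,0,0,1]])

```text
clock: 61.58
eef_pos: [510.4, 58.6, 85.6]
eef_rot: [-3.137, 0.004, -0.256]
wrist_force: [-10.0, 25.9, 10.8]
finger_gap: 13.4
finger_force: 20.0
```

>>> servo_tool(rows=[[0,0,0,0,0,0,0.6],[0,0,0,0,0,0,0.6],[0,0,0,0,0,0,0.6],[0,0,0,0,0,0,0.6],[0,0,0,0,0,30,0.5],[0,0,0,0,0,30,0.5],[0,0,0,0,0,40,0.5],[0,0,0,-30,-40,20,0.5],[0,0,0,-40,-40,0,0.5],[0,0,0,-40,-40,0,0.5],[0,0,0,-30,-40,0,0.5],[0,0,0,0,0,0,0.5],[0,0,0,0,0,0,0.5],[0,0,0,0,0,0,0.5]])

```text
clock: 63.32
eef_pos: [372.3, -104.1, 205.3]
eef_rot: [-3.141, 0.0, -0.256]
wrist_force: [-0.2, 0.7, 0.4]
finger_gap: 46.7
finger_force: 0.0
```

Run:
```python
from h import *
s=manip.read_state();print(s['eef_pos'],s['eef_rot'],s['wrist_force'])
im=snap('top'); cv2.imwrite('pics/t6.png',cv2.cvtColor(cv2.resize(im[110:245,200:400],None,fx=4,fy=4,interpolation=cv2.INTER_CUBIC),cv2.COLOR_RGB2BGR))
```

```text
[ 372.33370165 -104.07438888  205.34241488] [-3.14144716e+00  2.58741797e-04 -2.55566682e-01] [-0.19773921  0.68447966  0.42167054]
```

View pics/t6.png

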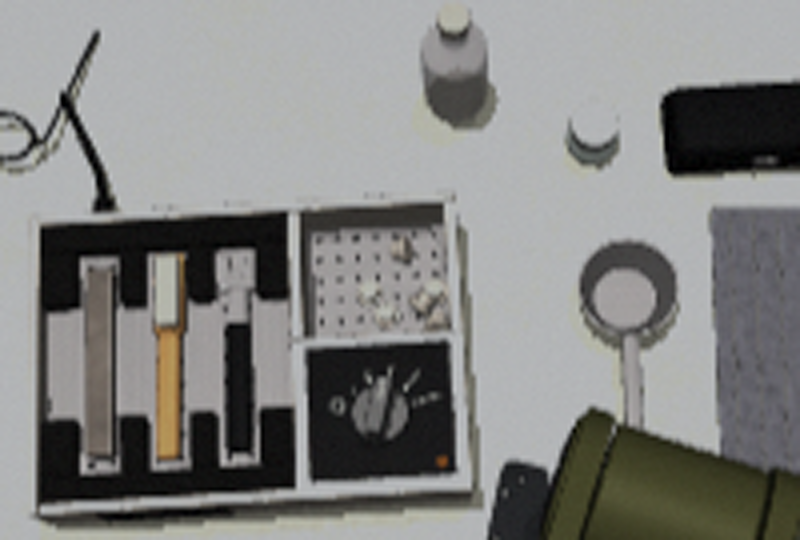

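The knob pointer now looks at the third mark (388,370). The tools, blocks and cup are all in place, and the bystanders haven't moved. Handing in.

```bash
python3 -c "
from cell import manip; print(manip.sign_off())"
```

```text
the job is handed in; nothing more can be done
None
```

I handed the job in after about 63 s of robot time: dryer switched off first, five blocks in the basket, stick, brush and key each flat in their own compartment, the empty cup upright on the bench, and the selector on three dots, all as seen in the last camera picture; the hand-in returned no verdict.

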